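# Ease the sagging bolt over its bent keeper and hold the gate ajar

## Robot

A 6-joint arm with a two-finger parallel gripper is mounted at the origin on the work surface. World frame = base frame: x ahead of the robot, y to its left, z up, the work surface at z = 0. Lengths are in m, angles in rad, forces in N, time in s.
With the tool pointing down it reaches from about 0.35 to 0.975 m from the base axis. Payload 4.9 kg.
Tool frame: the origin (TCP) lies midway between the tips of the shut fingers; the grasp point (between the pads) lies 19 mm behind it (manip.pinch_z is the distance from the TCP to the grasp point, in m); z points along the fingers, y is the direction in which the jaws open and shut (so a half turn about z gives the same grasp; the last joint's range is limited). The gripper opens to 85 mm and grips with 20 to 120 N. Pads are 22 mm wide; open, the fingers measure 114 mm over their backs; the gripper's body (76 mm by 85 mm) begins 54 mm behind the grasp point. The pads swing forward as they close: fully open they stand 13 mm farther back than shut.
Start: joints at [1.166, 0.053, 1.613, -0, 1.476, -0.119], TCP at [0.176, 0.6, 0.209] pointing down, gripper open.
Joint ranges: [-3.01, 3.01], [-1.01, 2.22], [0.06, 2.58], [-1.02, 4.17], [0.09, 2.62], [-3.14, 3.14]. Speed limits (rad/s): [2.57, 2.57, 3.14, 3.14, 3.14, 3.14].

## Interface

Orientations are given as a unit quaternion [w, x, y, z].
In Python, from plant import manip gives the robot as it stands.
- The arm moves only by the tool drive_tool, never from a script. Its argument "commands" is text: rows parted by semicolons, each of 5 numbers parted by spaces: the finger opening in mm, from 0 to 85.4, then the shift along the tool's x, y, z in units of 30 mm (1.0 is 30 mm), then the turn about the tool's z in degrees. A call has exactly 8 rows; each row shifts and turns the commanded pose from where the row before left it, along the tool's axes as they then stand; what a row does not reach is not made up. A row lasts 1/8 s, in which the tool goes at most 62.5 mm and 10.7 degrees, less where a joint would pass 70% of its speed; a pose out of reach is approached as far as the arm can. A call is refused whole if a number of a shift passes 1 or a number of a turn 10.7, either way. A call with a gripper value outside its range is refused whole. The fingers move at their own pace and stop on an object; the grip force is fixed at half the most. Time passes only in rows, so rows that do not move let the fingers close, or fill a call up. It gives the time, the measured TCP pose, the force and the opening at its end, in the units of the state.
- manip.state(): the state, without advancing time (a new reading comes with each control period).
- manip.grab_frame(name): name is "side" or "top"; returns the picture (400x640x3 uint8, red, green, blue); there is no depth.
- manip.camera_params(name): a dict with "fx", "fy", "cx", "cy" (pixels), "xyz" and "orientation" of the camera in the world. Camera axes: x right, y down, z forward; pixel columns grow to the right and rows downward; lengths in m; the calibration is good to about 2 mm. A picture is of the moment at which its call begins. camera_params takes no time and is no camera call.
- manip.job_done(): hands the job in, once; it reports no verdict.
The state is a dict: "time": time; "joint_pos": joint angles; "joint_vel": joint speeds; "joint_efforts": joint torques, N m; "tool_pos": TCP position; "tool_rot": TCP orientation; "contact_force": force on the tool from outside, world axes, zero at the start; "ft_torque": the same for the moment, N m; "gripper_width": opening from 0.0 (shut) to 1.0 (fully open).
Only numpy, scipy, OpenCV 4.12 (cv2) and the standard library are available. Lean on these libraries where they do the work, as an engineer would, in place of code of your own. Each camera call takes 0.05 s, during which the arm holds its last target. There are 200 camera calls.

## Task

The sagging bolt on the front gate of the shoe-last pen hooks behind the bent-up brass lip of its keeper: take the bolt by its red peg and draw it back towards the hinge until you feel it catch on the lip, then, never forcing it, lift it over the lip while pulling until it is clear of the keeper. Swing the gate open towards you by about a hand's width (8 to 15 cm at its free edge) and finish still gripping the peg, holding the spring-loaded gate still and ajar; leave the lasts in the pen, the tin and the hammer as they are.

Things in the scene. Friction and masses are not known exactly. Their poses are not given: they have to be found in the camera images.
- pen: Fixed open-topped oak pen, 280 x 360 mm, 140 mm high; origin at the centre of its underside on the bench. Its -x side is the front, facing the robot: a dark wooden gate with steel bars, and at the -y end of the front a dark fixed post 30 x 78 mm, also 140 mm high. Its yaw varies.
- gate_hinge (a point): Point on the gate's vertical hinge axis, at the height of the gate's top (140 mm above the bench), at the +y end of the pen's front (pen frame -125, 165 mm). The gate is 24 mm thick and reaches 260 mm from this axis to its free edge next to the post.
- gate (a joint): Gate angle, rad: 0 closed, grows as the free edge swings out of the pen's front towards -x of the pen (seen from above the gate turns clockwise), up to 1.2. A spring pulls it shut (about 0.2 N m closed, 0.5 N m at 0.45 rad). The gate cannot open while the bolt's toe is between the keeper's cheeks.
- bolt: Steel barrel bolt: 10 mm round bar along the gate's top edge, axis 160 mm above the bench, in two tall slotted barrels on the gate (tops 190 mm above the bench; 48 mm to the keeper side, 96 mm to the hinge side of the peg when shut). Origin on the axis under the peg; +y along the bar to the hinge (the way to draw it), -y to the keeper, z up; turns with the gate. About 0.25 kg, varying.
- toe (a point): Middle of the underside of the bolt's toe, a steel block at the bar's keeper end, 10 mm along the bar, 14 mm across, hanging 18 mm below the bar's axis; 103.5 mm towards -y from the bolt's origin. Axes as the bolt's.
- peg (a point): Place to grip on the bolt: the bright red upright round peg, 18 mm diameter, standing on the bar; this point is on its axis, 52 mm above the bar's axis and 20 mm below the peg's top. It moves with the bolt, axes as the bolt's.
- bolt_draw (a joint): How far the bolt is drawn, m: 0 fully shut, grows towards the hinge, end stop at 0.045. About 2 N of friction. At 0.014 the sagging toe meets the lip; it is past the lip from about 0.030 and clear of the keeper (gate free) from about 0.035. The start lies between 0.002 and 0.010.
- bolt_lift (a joint): How far the bolt is lifted straight up in its slotted barrels, m: 0 sagged, end stop at 0.018; it falls back if let go.
- keeper: Steel keeper fixed on the post's top: base plate, with two upright cheeks 32 mm high and 44 mm long along the bar, one on each side of it with 20 mm between, open at the top; origin at the middle of its underside. Its brass lip is part of it.
- keeper_lip: Brass lip of the keeper, a 5 mm thick upright plate across the bar's path between the cheeks, at the keeper's gate end; the toe hooks behind it. It is bent by a different amount each time: its top lies 7 to 13 mm above the post's top, so the bolt must be lifted 5 to 11 mm for the toe to pass. Origin at its foot level with the post's top.
- last_a: Pale wooden shoe last lying loose in the pen, 190 mm long, 80 mm high; origin at the centre of its underside. Leave it.
- last_b: The second last of the pair, same size. Leave it.
- tin: Red round polish tin on the bench left of the pen, 88 mm diameter, 30 mm high; origin at the centre of its underside. Leave it.
- hammer: Hammer lying on the bench right of the pen, along its own x axis; origin at its middle on the bench. Leave it.

How it is judged:
By the outcome, as a careful person would: the job done as asked, in the order asked, and still so for the second after the job is handed in, while the arm keeps its last pose, push and grip.
It also fails if it takes over 38 s, if anything falls off the work surface, if the arm or the gripper's body presses on something with over 40 N, if the wrist force passes 120 N, or if a joint passes its speed limit or range.

## Working session

There is one attempt and no reset: what is moved stays moved. The work goes in short steps, Python scripts to look and compute and a tool call to move; the robot and the scene stay as the last step left them, time stands still between calls to the robot, and variables do not carry over. Pictures are saved under pics/ and viewed, about 8 in all and at most 12, crops included, and the job is handed in when it is done.

Besides the shell and the picture viewer there is one more tool, called after "Call:" by a JSON object that holds its "api" and its "payload". drive_tool: Moves the arm, as the interface text tells. Its arguments: {"type":"object","properties":{"commands":{"type":"string"}},"required":["commands"]}

```bash
mkdir -p pics; ls; cat > h.py <<'E'
import numpy as np,cv2
from plant import manip
from scipy.spatial.transform import Rotation as R
def q2R(q): return R.from_quat([q[1],q[2],q[3],q[0]]).as_matrix()
def ray(c,u,v):
    p=manip.camera_params(c); d=q2R(p['orientation'])@[(u-p['cx'])/p['fx'],(v-p['cy'])/p['fy'],1]
    return np.array(p['xyz']),d/np.linalg.norm(d)
def onz(c,u,v,z):
    o,d=ray(c,u,v); return o+d*(z-o[2])/d[2]
def tri(uv1,uv2):
    o1,d1=ray('top',*uv1);o2,d2=ray('side',*uv2)
    t=np.linalg.lstsq(np.c_[d1,-d2],o2-o1,rcond=None)[0]
    a=o1+t[0]*d1;b=o2+t[1]*d2
    return (a+b)/2,np.linalg.norm(a-b)
def proj(c,P):
    p=manip.camera_params(c); q=q2R(p['orientation']).T@(np.array(P)-p['xyz'])
    return q[0]/q[2]*p['fx']+p['cx'],q[1]/q[2]*p['fy']+p['cy']
def red(im):
    h=cv2.cvtColor(im,cv2.COLOR_RGB2HSV)
    m=((h[...,0]<8)|(h[...,0]>172))&(h[...,1]>140)&(h[...,2]>70)
    n,l,s,c=cv2.connectedComponentsWithStats(m.astype(np.uint8))
    return [(s[i].tolist(),c[i].round(1).tolist()) for i in range(1,n) if s[i][4]>25]
E
python3 - <<'E'
from h import *
ims=[manip.grab_frame(c) for c in('top','side')]
for c,i in zip(('top','side'),ims):
    print(c,red(i),manip.camera_params(c)); cv2.imwrite(f'pics/{c}0.png',i[...,::-1])
cv2.imwrite('pics/both0.png',cv2.cvtColor(np.vstack(ims),cv2.COLOR_RGB2BGR)[:, :])
s=manip.state();print(s)
E
```

```text
pics
top [([178, 199, 30, 29, 651], [192.5, 212.9]), ([279, 205, 8, 11, 55], [282.4, 209.8]), ([0, 325, 16, 22, 94], [3.4, 334.9]), ([0, 349, 29, 39, 347], [13.6, 368.9]), ([75, 365, 12, 10, 61], [80.1, 369.3]), ([38, 367, 37, 33, 286], [54.8, 382.8]), ([296, 374, 18, 26, 69], [302.4, 385.5]), ([57, 378, 51, 22, 497], [78.2, 392.0])] {'fx': 454.57192482161486, 'fy': 454.57192482161486, 'cx': 313.66987476783135, 'cy': 199.01876765245916, 'xyz': array([0.29550741, 0.03603692, 1.40805231]), 'orientation': array([-0.07198134,  0.70458361, -0.70187065,  0.07588285])}
side [([259, 146, 10, 30, 239], [263.7, 160.5]), ([185, 151, 34, 29, 766], [201.3, 164.7])] {'fx': 477.3935173784185, 'fy': 477.3935173784185, 'cx': 313.59750761912414, 'cy': 191.13126368631399, 'xyz': array([ 0.03008065, -0.4918932 ,  0.80868343]), 'orientation': array([-0.37502154,  0.84001583, -0.3568123 ,  0.16253377])}
{'time': 0.1, 'joint_pos': array([ 1.16600660e+00,  5.33428449e-02,  1.61413352e+00, -1.92536927e-05,
        1.47600344e+00, -1.19000763e-01]), 'joint_vel': array([-6.07792136e-04, -2.39046321e-03, -2.62173919e-03,  2.98843872e-05,
       -5.99245021e-04,  4.13822053e-04]), 'joint_efforts': array([-1.39425074e-04, -3.94908178e+01, -3.71361208e+01, -1.47468468e-04,
        3.92791568e-03, -1.11979256e-05]), 'tool_pos': array([0.17596496, 0.59909427, 0.2073676 ]), 'tool_rot': array([-2.35046741e-04,  1.42407714e-01,  9.89807634e-01, -9.13881862e-04]), 'contact_force': array([-0.52221293, -0.07323771, -0.44994991]), 'ft_torque': array([0.01389885, 0.01990069, 0.06052203]), 'gripper_width': 0.9998942285912067}
```

View pics/top0.png

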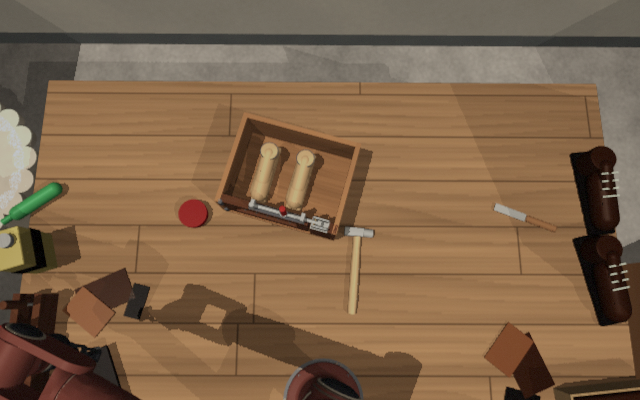

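View pics/side0.png

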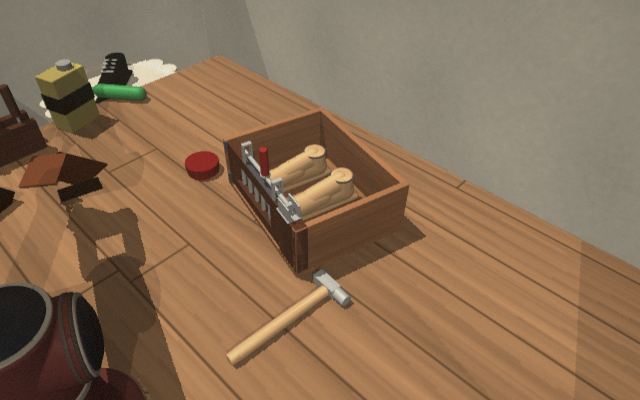

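The top view shows the pen with its gate running from about (222,207) to (335,236), the red peg at (282,210) and the keeper near (320,224). In the side view the peg runs from (264,147) to about (264,175). I'll take one close crop of each.

```bash
python3 - <<'E'
from h import *
t=cv2.imread('pics/top0.png')[185:245,215:345]; s=cv2.imread('pics/side0.png')[130:235,220:320]
t=cv2.resize(t,None,fx=6,fy=6,interpolation=cv2.INTER_CUBIC)
cv2.imwrite('pics/c1.png',t)
P,e=tri((282.4,209.8),(263.7,160.5));print('peg mid',P,e)
for u,v in [(247,115),(360,148)]: print(onz('top',u,v,.14))
for z in(.16,.212,.232): print(z,proj('top',[P[0],P[1],z]),proj('side',[P[0],P[1],z]))
E
```

```text
peg mid [0.52064535 0.11476944 0.2020703 ] 0.0027594634612134383
[0.81899914 0.22800465 0.14      ]
[ 0.71822414 -0.10551036  0.14      ]
0.16 (np.float64(283.0520022728785), np.float64(213.00110120903594)) (np.float64(265.61556409402027), np.float64(176.0523153157074))
0.212 (np.float64(281.8860906684779), np.float64(209.5444225061828)) (np.float64(264.0490577410622), np.float64(156.51044633474646))
0.232 (np.float64(281.41127454454016), np.float64(208.13669418682147)) (np.float64(263.416500218577), np.float64(148.6194114825845))
```

View pics/c1.png

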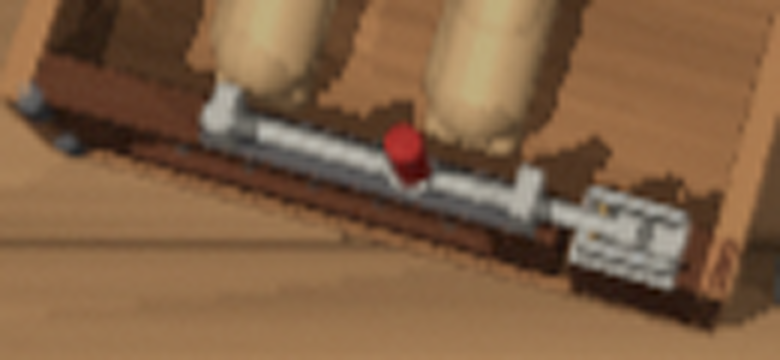

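The crop shows the bar running from about (260,130) to (590,215) in crop pixels (6x, offset 215,185), the peg at (407,150), and the gate/post boundary near (562,270). Next I'll get the yaw and the hinge.

```bash
python3 - <<'E'
from h import *
c=lambda x,y,z: onz('top',215+x/6,185+y/6,z)
a=c(260,130,.163);b=c(590,215,.163);print(a,b)
d=(a-b)[:2];d/=np.linalg.norm(d);print('bar head',np.degrees(np.arctan2(d[1],d[0])))
p=np.array([.5206,.1148]);n=np.array([-d[1],d[0]])
print('peg off bar',(p-b[:2])@n)
for nm,q in dict(edge=c(562,270,.14),hb=c(228,95,.19),kb=c(530,175,.19),kp1=c(590,190,.172),kp2=c(690,215,.172),pin1=c(35,100,.14),pin2=c(68,143,.14)).items():
    print(nm,q[:2].round(4),'along',((q[:2]-p)@d).round(4),'perp',((q[:2]-p)@n).round(4))
for uv in[(247,115),(360,148)]:
    q=onz('top',*uv,.14)[:2];print('back',(q-p)@d,(q-p)@n)
E
```

```text
[0.53774571 0.18378303 0.163     ] [0.49841521 0.03029542 0.163     ]
bar head 75.62746651507857
peg off bar -0.000514258928651333
edge [0.476  0.0432] along -0.0804 perp 0.0254
hb [0.5487 0.1956] along 0.0853 perp -0.0071
kb [0.5123 0.0577] along -0.0574 perp -0.0061
kp1 [0.5086 0.0304] along -0.0848 perp -0.0093
kp2 [ 0.4971 -0.0155] along -0.1321 perp -0.0096
pin1 [0.5562 0.2935] along 0.182 perp 0.0098
pin2 [0.5356 0.277 ] along 0.1608 perp 0.0258
back 0.18373188464559875 -0.2609596412534344
back -0.16435978185731143 -0.2461256131252211
```

Call:
{"api": "drive_tool", "payload": {"commands": "85 -0.5 -0.4 -1 0;85 -1 -0.8 -1 0;85 -1 -0.8 -1 0;85 -1 -0.8 0 0;85 -1 -0.8 0 0;85 -1 -0.8 0 0;85 -1 -0.8 0 0;85 -1 -0.8 0 0"}}

```text
time: 1.1
tool_pos: [0.3417, 0.3623, 0.298]
tool_rot: [-0.0, 0.142, 0.99, -0.0]
contact_force: [-0.7, 0.1, 1.3]
gripper_width: 0.994
```

Call:
{"api": "drive_tool", "payload": {"commands": "85 -1 -0.8 0 0;85 -1 -0.8 0 0;85 -1 -0.8 0 0;85 -1 -0.8 0 0;85 -1 -0.8 0 0;85 -1 -0.8 0 0;85 -1 -0.8 0 0;85 -1 -0.8 0 0"}}

```text
time: 2.1
tool_pos: [0.5178, 0.1105, 0.2979]
tool_rot: [-0.0, 0.142, 0.99, -0.0]
contact_force: [0.1, -0.5, 0.3]
gripper_width: 0.996
```

Call:
{"api": "drive_tool", "payload": {"commands": "85 0 0 0 10;85 0 0 0 10;85 0 0 0 10;85 0 0 0 10;85 0 0 0 10;85 0 0 0 10;85 0 0 0 10;85 0 0 0 10"}}

```text
time: 3.1
tool_pos: [0.5171, 0.1116, 0.2978]
tool_rot: [-0.0, 0.747, 0.665, -0.0]
contact_force: [0.4, -0.4, 0.3]
gripper_width: 0.992
```

Call:
{"api": "drive_tool", "payload": {"commands": "85 0 0 0 9;85 0 0 0 0;85 0 0 0 0;85 0 0 0 0;85 0 0 0 0;85 0 0 0 0;85 0 0 0 0;85 0 0 0 0"}}

```text
time: 4.1
tool_pos: [0.5175, 0.1116, 0.2985]
tool_rot: [0.0, 0.795, 0.606, -0.0]
contact_force: [-0.9, 0.2, 0.3]
gripper_width: 0.992
```

```bash
cat >> h.py <<'E'
def rep(p=None):
    s=manip.state();M=q2R(s['tool_rot']);T=np.array(s['tool_pos'])
    print('t',round(s['time'],2),'T',T.round(4),'x',M[:,0].round(3),'y',M[:,1].round(3),'F',s['contact_force'].round(1),'w',round(s['gripper_width']*85.4,1))
    if p is not None: print('delta tool units',(M.T@(np.array(p)-T)/.03).round(2))
    return s,M,T
def snap(name,c,box=None,f=4):
    i=manip.grab_frame(c);print(c,red(i))
    if box: x0,y0,x1,y1=box;i=cv2.resize(i[y0:y1,x0:x1],None,fx=f,fy=f,interpolation=cv2.INTER_CUBIC)
    cv2.imwrite(f'pics/{name}.png',i[...,::-1])
E
python3 - <<'E'
from h import *
rep([.5206,.1148,.193])
snap('s1','side',(200,60,350,260),3)
E
```

```text
t 4.1 T [0.5175 0.1116 0.2985] x [ 0.265  0.964 -0.   ] y [ 0.964 -0.265  0.   ] F [-0.9  0.2  0.3] w 84.7
delta tool units [0.13 0.07 3.52]
side [([259, 147, 10, 29, 241], [263.6, 160.6]), ([185, 151, 34, 29, 772], [201.3, 164.7])]
```

View pics/s1.png

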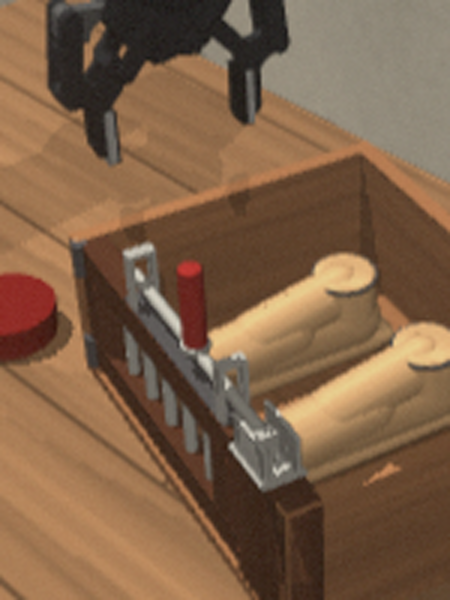

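The fingers straddle the peg (side view, peg at (264,160)) with the jaws across the bar. Descending and gripping.

Call:
{"api": "drive_tool", "payload": {"commands": "85 0.13 0.07 0.5 0;85 0 0 0.5 0;85 0 0 0.5 0;85 0 0 0.5 0;85 0 0 0.5 0;85 0 0 0.5 0;85 0 0 0.5 0;85 0 0 0 0"}}

```text
time: 5.15
tool_pos: [0.5195, 0.1147, 0.1916]
tool_rot: [-0.001, 0.795, 0.606, -0.001]
contact_force: [0.1, 0.0, -0.5]
gripper_width: 0.997
```

Call:
{"api": "drive_tool", "payload": {"commands": "40 0 0 0 0;40 0 0 0 0;25 0 0 0 0;25 0 0 0 0;0 0 0 0 0;0 0 0 0 0;0 0 0 0 0;0 0 0 0 0"}}

```text
time: 6.15
tool_pos: [0.5209, 0.1148, 0.194]
tool_rot: [0.0, 0.795, 0.606, 0.0]
contact_force: [0.8, -1.0, 2.1]
gripper_width: 0.181
```

```bash
python3 - <<'E'
from h import *
rep()
snap('s2','side',(200,60,350,260),3)
E
```

```text
t 6.15 T [0.5209 0.1148 0.194 ] x [0.265 0.964 0.   ] y [ 0.964 -0.265  0.001] F [ 0.8 -1.   2.1] w 15.4
side [([0, 0, 89, 31, 792], [44.1, 16.4]), ([23, 1, 15, 8, 43], [29.1, 3.8]), ([260, 146, 9, 30, 203], [264.2, 161.9]), ([185, 151, 34, 29, 775], [201.4, 164.7])]
```

View pics/s2.png

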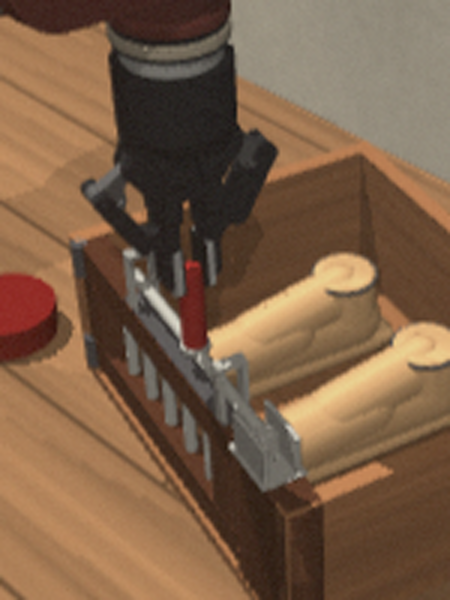

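Gripper width reads 15.4 mm, below the 18 mm peg, and the fingertips appear slightly behind it in the side view. I'll check whether the grip is off-centre along the bar.

```bash
python3 - <<'E'
from h import *
s,M,T=rep()
for dx in(-.011,.011):
  for dy in(-.009,.009):
    for z in (0,-.038):
      u,v=proj('side',T+M@[dx,dy,z]);print(dx,dy,z,'crop',round((u-200)*3),round((v-60)*3))
print('side-only top',onz('side',263,147,.232),onz('side',264.2,161,.199))
print('top-only', onz('top',282.4,209.8,.205))
i=cv2.imread('pics/side0.png');h=manip.grab_frame('side')
a=cv2.resize(i[130:190,230:300],None,fx=5.5,fy=8,interpolation=0)
b=cv2.resize(h[130:190,230:300,::-1],None,fx=5.5,fy=8,interpolation=0)
cv2.imwrite('pics/cmp.png',np.hstack([a,b]))
E
```

```text
t 6.2 T [0.5209 0.1148 0.194 ] x [0.265 0.964 0.   ] y [ 0.964 -0.265  0.001] F [ 1.2 -0.9  2.9] w 15.2
-0.011 -0.009 0 crop 189 323
-0.011 -0.009 -0.038 crop 186 278
-0.011 0.009 0 crop 213 315
-0.011 0.009 -0.038 crop 210 270
0.011 -0.009 0 crop 175 306
0.011 -0.009 -0.038 crop 171 261
0.011 0.009 0 crop 199 298
0.011 0.009 -0.038 crop 195 253
side-only top [0.52369961 0.11946103 0.232     ] [0.52145134 0.11644597 0.199     ]
top-only [0.52126934 0.11383539 0.205     ]
```

View pics/cmp.png

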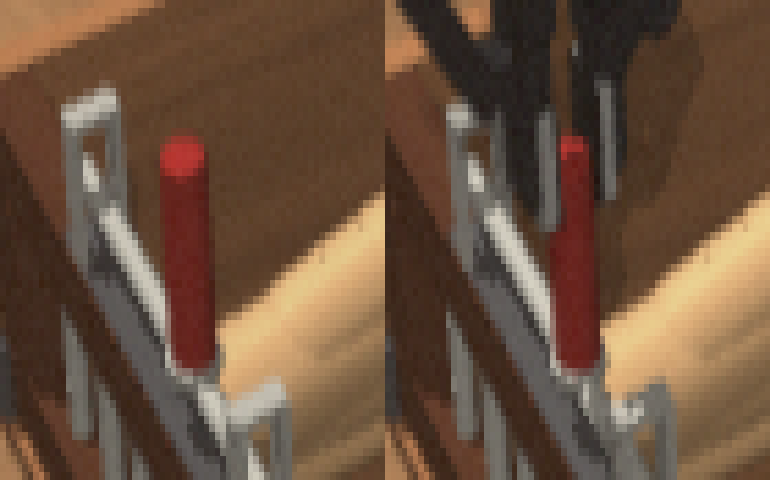

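```bash
python3 - <<'E'
from h import *
T=np.array([.5175,.1116,.2985]);M=np.array([[.265,.964,0],[.964,-.265,0],[0,0,-1]]).T
for w,z in((.0425,-.013),):
 for dy in(-w,w):
  for dx in(-.011,.011):
    u,v=proj('side',T+M@[dx,dy,z]);print(dx,dy,'crop',round((u-200)*3),round((v-60)*3))
# along vs z sensitivity for the present tips
T=np.array([.5209,.1148,.194])
for off in ([0,0,0],[.02,0,0],[0,0,-.02],[.01,0,-.01]):
    print(off,[tuple(round((a-b)*3) for a,b in zip(proj('side',T+M@(np.array([-.011,dy,0])+off)),(200,60))) for dy in(-.009,.009)])
snap('t2','top',(260,180,340,240),8)
E
```

```text
-0.011 -0.0425 crop 127 196
0.011 -0.0425 crop 113 179
-0.011 0.0425 crop 249 158
0.011 0.0425 crop 233 143
[0, 0, 0] [(189, 323), (213, 315)]
[0.02, 0, 0] [(177, 307), (200, 299)]
[0, 0, -0.02] [(187, 300), (211, 291)]
[0.01, 0, -0.01] [(182, 304), (206, 295)]
top [([292, 163, 8, 11, 45], [295.7, 167.7]), ([253, 165, 38, 15, 160], [270.1, 170.1]), ([255, 188, 39, 15, 203], [275.1, 196.7]), ([178, 199, 30, 29, 652], [192.6, 213.0]), ([267, 231, 18, 8, 38], [277.5, 233.8]), ([286, 233, 11, 12, 45], [291.7, 239.8]), ([249, 247, 59, 153, 3812], [279.1, 327.1]), ([0, 326, 24, 9, 148], [10.1, 329.9])]
```

View pics/t2.png

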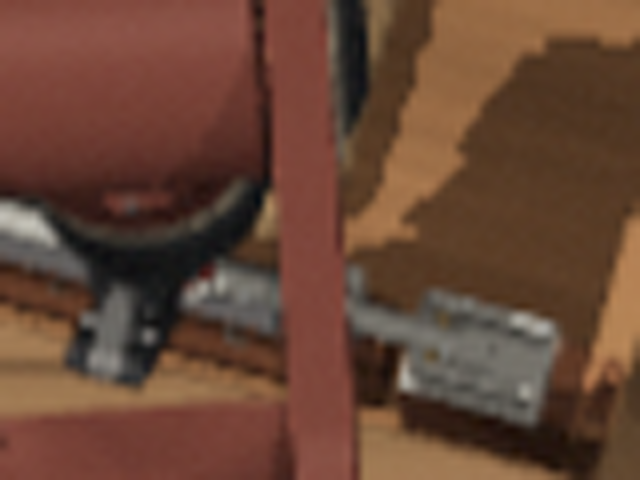

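The top view shows the outer finger linkage at crop (115,340), i.e. pixel (274.4,222.5), with a bit of peg at (285.6,213.8). I'll compare that with the expected tool plane.

```bash
python3 - <<'E'
from h import *
s,M,T=rep()
for z in(-.04,-.07,-.1):
  for dx in(-.02,0,.02): print(z,dx,[ (np.array(proj('top',T+M@[dx,dy,z]))-[260,180])*8//1 for dy in(-.04,-.055)])
print(s['joint_pos'])
E
```

```text
t 6.3 T [0.5209 0.1148 0.194 ] x [0.265 0.964 0.   ] y [ 0.964 -0.265  0.001] F [ 0.7 -0.1  3.4] w 15.2
-0.04 -0.02 [array([195., 355.]), array([182., 399.])]
-0.04 0 [array([136., 339.]), array([123., 383.])]
-0.04 0.02 [array([ 77., 323.]), array([ 64., 366.])]
-0.07 -0.02 [array([189., 341.]), array([176., 386.])]
-0.07 0 [array([129., 324.]), array([115., 369.])]
-0.07 0.02 [array([ 69., 307.]), array([ 55., 352.])]
-0.1 -0.02 [array([183., 326.]), array([170., 372.])]
-0.1 0 [array([122., 309.]), array([108., 355.])]
-0.1 0.02 [array([ 60., 291.]), array([ 46., 337.])]
[ 7.74676849e-02 -1.59340155e-01  1.84119592e+00 -1.81483126e-04
  1.45873841e+00  3.45861714e-01]
```

The tips appear somewhat higher and further to the hinge side than commanded. I'll regrip slightly lower and nearer the keeper and compare the width.

Call:
{"api": "drive_tool", "payload": {"commands": "45 0 0 0 0;45 0 0 0 0;45 -0.25 0 0.15 0;45 0 0 0.15 0;0 0 0 0 0;0 0 0 0 0;0 0 0 0 0;0 0 0 0 0"}}

```text
time: 7.3
tool_pos: [0.5186, 0.1075, 0.1844]
tool_rot: [0.0, 0.795, 0.606, -0.0]
contact_force: [0.9, -0.8, -1.4]
gripper_width: 0.186
```

```bash
python3 - <<'E'
from h import *
rep()
h=manip.grab_frame('side')
cv2.imwrite('pics/s3.png',cv2.resize(h[110:200,220:320,::-1],None,fx=6,fy=6,interpolation=0))
E
```

```text
t 7.3 T [0.5186 0.1075 0.1844] x [ 0.265  0.964 -0.   ] y [ 0.964 -0.265  0.   ] F [ 0.9 -0.8 -1.4] w 15.9
```

View pics/s3.png

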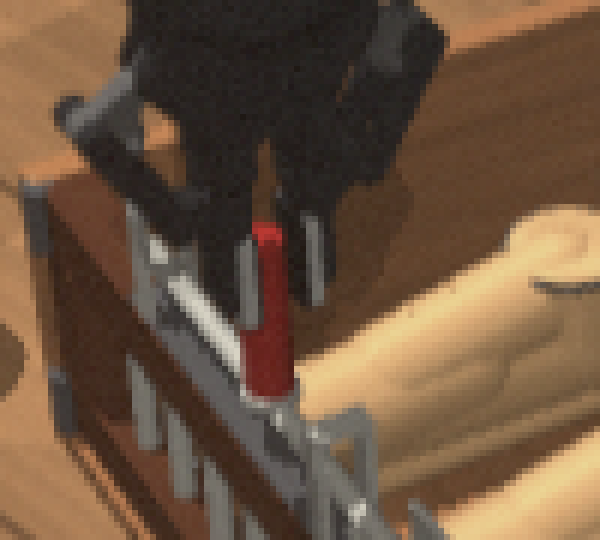

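The peg sits between the pads and the width matches the first grip, so the grip is good. Drawing gently.

Call:
{"api": "drive_tool", "payload": {"commands": "0 0.03 0 0 0;0 0.03 0 0 0;0 0.03 0 0 0;0 0.03 0 0 0;0 0.03 0 0 0;0 0 0 0 0;0 0 0 0 0;0 0 0 0 0"}}

```text
time: 8.35
tool_pos: [0.5197, 0.1121, 0.1844]
tool_rot: [-0.0, 0.795, 0.606, 0.0]
contact_force: [1.8, -1.8, -3.2]
gripper_width: 0.186
```

Call:
{"api": "drive_tool", "payload": {"commands": "0 0.03 0 0 0;0 0.03 0 0 0;0 0.03 0 0 0;0 0 0 0 0;0 0 0 0 0;0 0 0 0 0;0 0 0 0 0;0 0 0 0 0"}}

```text
time: 9.35
tool_pos: [0.5204, 0.1144, 0.1844]
tool_rot: [0.0, 0.795, 0.606, -0.0]
contact_force: [0.4, -4.4, -2.7]
gripper_width: 0.185
```

Call:
{"api": "drive_tool", "payload": {"commands": "0 0.03 0 0 0;0 0.03 0 0 0;0 0 0 0 0;0 0 0 0 0;0 0 0 0 0;0 0 0 0 0;0 0 0 0 0;0 0 0 0 0"}}

```text
time: 10.35
tool_pos: [0.5203, 0.1144, 0.1844]
tool_rot: [0.001, 0.795, 0.606, -0.002]
contact_force: [-1.7, -9.9, -2.1]
gripper_width: 0.186
```

Caught: the tool stopped advancing and the pull rose from about 4 to 10 N. Lifting with that light pull held.

Call:
{"api": "drive_tool", "payload": {"commands": "0 0 0 -0.05 0;0 0 0 -0.05 0;0 0 0 -0.05 0;0 0 0 -0.05 0;0 0 0 -0.05 0;0 0 0 0 0;0 0 0 0 0;0 0 0 0 0"}}

```text
time: 11.35
tool_pos: [0.5199, 0.1145, 0.1906]
tool_rot: [0.001, 0.796, 0.606, -0.002]
contact_force: [-1.2, -9.3, -5.6]
gripper_width: 0.189
```

Call:
{"api": "drive_tool", "payload": {"commands": "0 0 0 -0.05 0;0 0 0 -0.05 0;0 0 0 -0.05 0;0 0 0 -0.03 0;0 0 0 0 0;0 0 0 0 0;0 0 0 0 0;0 0 0 0 0"}}

```text
time: 12.35
tool_pos: [0.5211, 0.1166, 0.1976]
tool_rot: [-0.0, 0.795, 0.606, 0.0]
contact_force: [0.5, -0.4, -2.5]
gripper_width: 0.189
```

Over the lip (force released). Pulling clear.

Call:
{"api": "drive_tool", "payload": {"commands": "0 0.1 0 0 0;0 0.1 0 0 0;0 0.1 0 0 0;0 0.1 0 0 0;0 0.1 0 0 0;0 0.1 0 0 0;0 0.1 0 0 0;0 0.05 0 0 0"}}

```text
time: 13.35
tool_pos: [0.527, 0.1381, 0.1974]
tool_rot: [0.0, 0.795, 0.606, 0.0]
contact_force: [1.8, -2.1, -3.0]
gripper_width: 0.186
```

Call:
{"api": "drive_tool", "payload": {"commands": "0 0.05 0 0 0;0 0 0 0 0;0 0 0 0 0;0 0 0 0 0;0 0 0 0 0;0 0 0 0 0;0 0 0 0 0;0 0 0 0 0"}}

```text
time: 14.35
tool_pos: [0.5273, 0.1396, 0.1974]
tool_rot: [-0.0, 0.795, 0.606, 0.0]
contact_force: [1.8, 1.1, -3.0]
gripper_width: 0.185
```

```bash
python3 - <<'E'
from h import *
s,M,T=rep()
print('drawn',.014+(T-[.5203,.1144,0])@[.2655,.964,0])
snap('s4','side',(200,90,350,240),4)
E
```

```text
t 14.35 T [0.5273 0.1396 0.1974] x [0.265 0.964 0.   ] y [ 0.964 -0.265 -0.   ] F [ 1.8  1.1 -3. ] w 15.8
drawn 0.04018448311545903
side [([0, 0, 29, 16, 181], [13.1, 7.3]), ([41, 0, 19, 15, 60], [49.5, 7.5]), ([49, 0, 19, 21, 70], [59.8, 9.9]), ([84, 0, 6, 15, 30], [87.7, 6.4]), ([104, 0, 18, 20, 85], [112.4, 8.2]), ([71, 8, 12, 12, 47], [76.1, 13.9]), ([103, 13, 12, 5, 26], [108.5, 15.2]), ([253, 133, 8, 30, 167], [257.1, 148.7]), ([185, 151, 34, 29, 773], [201.5, 164.7])]
```

View pics/s4.png

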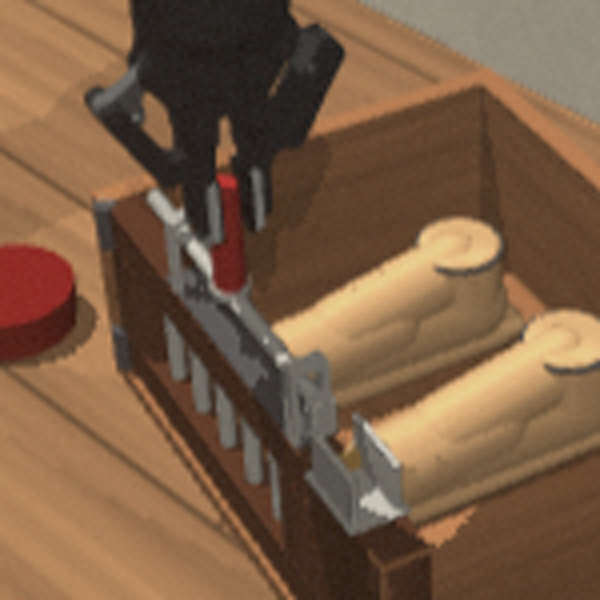

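The bolt toe is out of the keeper, with draw about 40 mm. Peg radius from the hinge is now about 0.143 m, so I'm swinging on that arc at 1.6° per row.

Call:
{"api": "drive_tool", "payload": {"commands": "0 0.002 -0.133 0 1.6;0 0.002 -0.133 0 1.6;0 0.002 -0.133 0 1.6;0 0.002 -0.133 0 1.6;0 0.002 -0.133 0 1.6;0 0.002 -0.133 0 1.6;0 0 0 0 0;0 0 0 0 0"}}

```text
time: 15.4
tool_pos: [0.5047, 0.1477, 0.1974]
tool_rot: [-0.0, 0.843, 0.538, -0.0]
contact_force: [1.1, 1.7, -2.3]
gripper_width: 0.188
```

Call:
{"api": "drive_tool", "payload": {"commands": "0 0.002 -0.133 0 1.6;0 0.002 -0.133 0 1.6;0 0.002 -0.133 0 1.6;0 0.002 -0.133 0 1.6;0 0.002 -0.133 0 1.6;0 0.002 -0.133 0 1.6;0 0.002 -0.133 0 1.6;0 0.002 -0.133 0 1.6"}}

```text
time: 16.4
tool_pos: [0.4771, 0.1645, 0.1972]
tool_rot: [-0.0, 0.898, 0.439, -0.0]
contact_force: [-2.1, -0.9, -2.0]
gripper_width: 0.188
```

Call:
{"api": "drive_tool", "payload": {"commands": "0 0.002 -0.133 0 1.6;0 0.002 -0.133 0 1.6;0 0 0 0 0;0 0 0 0 0;0 0 0 0 0;0 0 0 0 0;0 0 0 0 0;0 0 0 0 0"}}

```text
time: 17.4
tool_pos: [0.4715, 0.1694, 0.1974]
tool_rot: [-0.0, 0.91, 0.415, -0.0]
contact_force: [-4.0, 0.1, -3.0]
gripper_width: 0.183
```

```bash
python3 - <<'E'
from h import *
s,M,T=rep();print(abs(s['joint_vel']).max())
snap('s5','side',(180,90,330,270),3.3)
E
```

```text
t 17.4 T [0.4715 0.1694 0.1974] x [ 0.656  0.755 -0.   ] y [ 0.755 -0.656 -0.   ] F [-4.   0.1 -3. ] w 15.6
0.001465260462661756
side [([222, 139, 11, 29, 211], [227.0, 153.4]), ([185, 151, 34, 29, 771], [201.4, 164.7])]
```

View pics/s5.png

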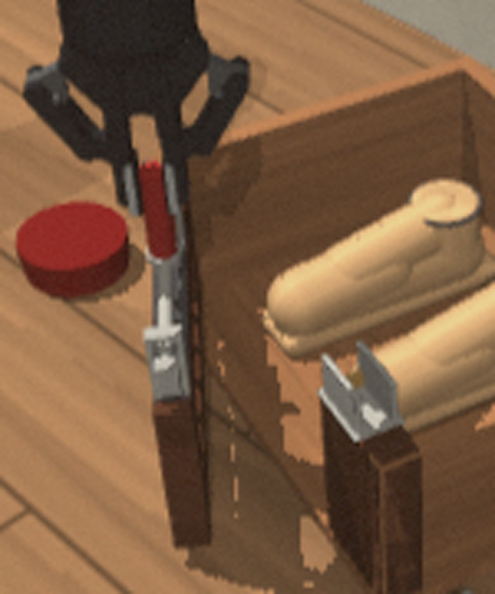

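The gate stands ajar with the peg in the jaws; the free edge's top is near crop (182,400) and the tin is unmoved. Checking the opening.

```bash
python3 - <<'E'
from h import *
e=onz('side',180+182/3.3,90+398/3.3,.14)[:2]
d=np.array([.2655,.964]);T0=np.array([.5273,.1396])
for r in(.135,.143,.15):
    H=T0+r*d; T=np.array([.4715,.1694])
    a=np.degrees(np.arccos((H-T)@d/np.linalg.norm(H-T))); c=H-.26*d
    print(r,'ang',a.round(1),'chord by TCP',2*.26*np.sin(np.radians(a)/2).round(3),'img edge',e,'rad',np.linalg.norm(e-H).round(3),'opening',np.linalg.norm(e-c).round(3))
s,M,T=rep();print(abs(s['joint_vel']).max())
E
```

```text
0.135 ang 27.0 chord by TCP 0.12168000000000001 img edge [0.4208181  0.09666156] rad 0.224 opening 0.107
0.143 ang 25.6 chord by TCP 0.11492000000000001 img edge [0.4208181  0.09666156] rad 0.231 opening 0.103
0.15 ang 24.4 chord by TCP 0.10972 img edge [0.4208181  0.09666156] rad 0.238 opening 0.1
t 17.45 T [0.4715 0.1694 0.1974] x [ 0.656  0.755 -0.   ] y [ 0.755 -0.656 -0.   ] F [-4.1 -0.6 -2.8] w 15.9
0.0017553172181962102
```

```bash
python3 - <<'E'
from h import *
print(manip.job_done())
E
```

```text
the job is handed in; nothing more can be done
None
```

The gate is open by about 10 to 12 cm at its free edge, and the arm is holding it still with the peg in its grip. I handed the job in at about 17.5 s of the 38 s allowed; no verdict is reported.

- **Drawing the bolt:** I gripped the red peg and drew it about 7 mm, until it caught on the lip. The tool stopped there and the pull rose from about 4 N to 10 N.
- **Clearing the lip:** I lifted about 13 mm with that light pull held until the force dropped away. I then drew the bolt to about 40 mm, and the side view showed the toe out of the keeper.
- **Swinging the gate:** I turned it about 25.6° on its arc. The arm was then at rest, with about 4 N on the tool and the peg visibly between the pads. The tin was where it started, and the lasts showed no sign of having moved. I did not check the hammer at the end, but nothing went near it.

Four checks disagreed or were loose:

- **Opening:** the tool path gives 11 to 12 cm and the image about 10 cm, both within the 8 to 15 cm asked. The image also put the gate's free edge about 2 to 3 cm nearer the hinge than the stated 260 mm, so that reading is rough.
- **Gripper width:** it read about 15.6 mm on the 18 mm peg. I regripped once because of this and got the same reading.
- **Fingertips:** before that regrip they looked about 2 cm higher in the side view than the reported pose.
- **Pen yaw:** it differed by about 2.4° between the bar and the back wall, so I used a value in between.

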